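# Park the counter canister in its slotted keeper

## Task

Put the red counter canister away in its green keeper: slide it over the deck from the open front into the slot so that its foot flange runs in under the steel plate, and press it firmly but gently home against the rubber pad at the end, whose setting you find by feel. Hold it pressed there for a moment, then let go and leave it standing upright against the pad; never ram the pad or force the canister if it jams in the slot, never tip it over, and leave the other things on the table where they are.

Things in the scene. Friction and masses are not known exactly. Their poses are not given: they have to be found in the camera images.
- canister: Red plastic canister, upright, loose, round about z: foot flange 50 mm across, 6 mm thick; above it a straight barrel 32 mm across, total height 95 mm (yellow bands at the top and just above the foot). 110 to 220 g. Origin at the centre of its underside, z up. Grip the barrel about 70 mm above the underside, so that the fingers stay clear of the keeper.
- keeper: Green and steel keeper, fixed to the table; place and yaw vary. Origin at the centre of its underside on the table; x points along the slot, inwards from the open front; z up. Green deck 170 x 96 mm (x -85 to 85), its top 8 mm above the table. From x = -15 to 75 mm a steel plate covers it, underside 17 mm and top 21 mm above the table.
- stand (a point): Point on the deck's top, on the slot's middle line 66 mm in front of the keeper's origin (keeper x = -66 mm, z = 8 mm): the open front of the deck, where the canister can be stood before it is slid in.
- slot_mouth (a point): Middle of the slot's open end: keeper x = -15 mm, y = 0, at the plate's underside (z = 17 mm). The slot is 36 mm wide and runs along keeper +x; the flange has 9 mm of height under the plate and runs between walls 54 mm apart. A flared mouth, 9 mm high, leads in from x = -40 mm, where it is about 80 mm wide. The canister can enter only from the front.
- stop: Green block 18 x 34 x 68 mm on the plate, part of the keeper; origin at its underside centre, keeper x = 66, y = 0, z = 21 mm. A screw in it carries a black rubber pad, 20 wide, 24 high, centred 45 mm above it, face 24 to 42 mm in front of it: set anew each time and not reported. Firm, does not move: press with about 10 N (5 at least, over 25 is ramming), closing at 5 mm/s, or it overshoots.
- glass: Overturned drinking glass, 68 mm across at the mouth (down), 95 mm tall; origin at the centre of its underside. Leave alone.
- ashtray: Round blue ceramic ashtray, 90 mm across, 28 mm tall; origin at the centre of its underside. Leave alone.
- die: Blue acrylic die, 18 mm; origin at the centre of its underside. Leave alone.
- wind_disc: Wooden wind disc, 60 mm across, 12 mm thick; origin at the centre of its underside. Leave alone.
- tile_a: Loose mahjong tile, 36 x 26 x 20 mm, right of the keeper; origin at the centre of its underside. Leave alone.
- tile_b: Loose mahjong tile, 36 x 26 x 20 mm, left of the keeper; origin at the centre of its underside. Leave alone.

How it is judged:
On the way, in this order (a step that is already met when the one before it is completed fails the run):
1. the canister is in the mouth of the slot, upright, its flange beginning to run under the plate (x of canister in the frame of keeper between -0.03 and 0.002 m and y of canister in the frame of keeper between -0.005 and 0.005 m and height (world z) of canister between 0.006 and 0.0125 m and angle between canister's own z axis and vertical below 0.12 rad).
2. with its flange under the plate the canister is held pressed home on the pad with more than 5 N for 0.3 s (contact force between canister and stop above 5 N and x of canister in the frame of keeper above 0.005 m and height (world z) of canister below 0.0125 m), for 0.3 s.
At the end, for the whole second after the job is handed in: The canister is released and at rest in the slot: barrel within 2.5 mm of touching the pad, within 4 mm of the slot's middle line, underside on the deck within 2.5 mm, upright within 0.05 rad (horizontal distance between canister and pad below 0.0185 m and y of canister in the frame of keeper between -0.004 and 0.004 m and height (world z) of canister between 0.006 and 0.0105 m and angle between canister's own z axis and vertical below 0.05 rad and linear speed of canister below 0.02 m/s).
It fails at once if the canister is rammed against the pad with more than 25 N (contact force between canister and stop above 25 N).
It fails at once if the canister is forced against the keeper with more than 60 N while in the slot (x of canister in the frame of keeper above -0.03 m and height (world z) of canister below 0.02 m and contact force between canister and keeper above 60 N).
It fails at once if the canister is tipped by more than 0.5 rad (angle between canister's own z axis and vertical above 0.5 rad).
It fails at once if a bystander is moved by more than 20 mm (distance of any of glass, ashtray, die, wind_disc, tile_a, tile_b from where it was at the start of the episode above 0.02 m).
It also fails if it takes over 58 s, if anything falls off the work surface, if the arm or the gripper's body presses on something with over 40 N, if the wrist force passes 120 N, or if a joint passes its speed limit or range.

## Robot

A 7-joint arm with a two-finger parallel gripper is mounted at the origin on the work surface. World frame = base frame: x ahead of the robot, y to its left, z up, the work surface at z = 0. Lengths are in m, angles in rad, forces in N, time in s.
With the tool pointing down it reaches from about 0.425 to 0.95 m from the base axis. Payload 4.7 kg.
Tool frame: the origin (TCP) lies on the centre line of the jaws, within the pads' length; the fingertips stand robot.nose_length ahead of it and the grasp point (between the pads) lies 8 mm behind it (robot.nose_length is the distance from the TCP to the fingertips, in m); z points along the fingers, x is the direction in which the jaws open and shut, and the axes are right-handed (so a half turn about z gives the same grasp; the last joint's range is limited). The gripper opens to 85 mm and grips with 20 to 120 N. Pads are 22 mm wide; open, the fingers measure 114 mm over their backs; the gripper's body (76 mm by 85 mm) begins 54 mm behind the grasp point. The pads swing forward as they close: fully open they stand 13 mm farther back than shut.
Start: joints at [1.13, 0.469, -0.049, 1.532, 0.024, 1.141, -0.082], TCP at [0.27, -0.619, 0.242] pointing down, gripper open.
Joint ranges: [-2.59, 2.59], [-0.33, 1.99], [-1.39, 1.29], [0.1, 2.45], [-1.04, 4.18], [0.21, 1.99], [-2.66, 2.66]. Speed limits (rad/s): [2.57, 2.57, 3.14, 3.14, 3.14, 3.14, 3.14].

## Interface

Orientations are given as [roll, pitch, yaw] about the fixed x, y, z axes, in that order (R = Rz(yaw) Ry(pitch) Rx(roll)).
In Python, from plant import robot gives the robot as it stands. Calls block until the motion is done:
- robot.goto(position, orientation): joint-space move of the TCP to a pose.
- robot.move_straight(position, vel=0.15, attitude=None, contact_N=None): straight line of the TCP; attitude=None keeps the orientation; vel is the mean speed in m/s. With contact_N (N) it stops when the force on the tool has changed by that much, and returns True; else False.
- robot.move_joints(angles): joint-space move.
- robot.grip(opening, strength=None): opening from 0.0 (shut) to 1.0 (fully open); strength is the grip in N (None keeps the last); returns when the fingers have stopped.
- robot.sleep(seconds).
- robot.inverse_kinematics(position, orientation): joint angles nearest the present ones, or None.
- robot.sense(): the state.
- robot.grab_frame(name): name is "scene" or "top" or "wrist"; returns a dict with "image" (420x560x3 uint8, red, green, blue), "range_z" (420x560 float32, m along the optical axis (not along the pixel's ray), 0 where there is no reading), "fx", "fy", "cx", "cy" (pixels), "R" (3x3) and "t" (3): a world point X has camera coordinates R X + t. Camera axes: x right, y down, z forward; pixel columns grow to the right and rows downward; lengths in m; the calibration is good to about 2 mm. A picture is of the moment at which its call begins.
A pose or a line that the arm cannot do raises robot.IKError and nothing moves.
- robot.close_job(): hands the job in, once; it reports no verdict.
The state is a dict: "t": time; "joint_pos": joint angles; "joint_velocities": joint speeds; "effort": joint torques, N m; "tcp_pos": TCP position; "tcp_rot": TCP orientation; "wrist_force": force on the tool from outside, world axes, zero at the start; "torque": the same for the moment, N m; "opening": opening from 0.0 (shut) to 1.0 (fully open).
Only numpy, scipy, OpenCV 4.12 (cv2) and the standard library are available. Lean on these libraries where they do the work, as an engineer would, in place of code of your own. Each camera call takes 0.05 s, during which the arm holds its last target.

## Working session

There is one attempt and no reset: what is moved stays moved. The work goes in short steps, each a Python script; the robot and the scene stay as the last script left them, time stands still between calls to the robot, and variables do not carry over. Pictures are saved under pics/ and viewed, and the job is handed in when it is done.

```bash
ls; mkdir -p pics
python3 - <<'E'
from plant import robot
import cv2,pickle
for n in ("scene","top"):
    f=robot.grab_frame(n); pickle.dump(f,open(f"pics/{n}0.pkl","wb"))
    cv2.imwrite(f"pics/{n}0.png",f["image"][:,:,::-1])
    print(n,f["fx"],f["cx"],f["cy"],f["R"],f["t"])
s=robot.sense();print(s, robot.nose_length)
E
```

```text
pics
scene 472.22672058719667 279.82416252268405 210.37680401909273 [[-0.77046589  0.63722416  0.01810197]
 [ 0.4102625   0.51738127 -0.7510002 ]
 [-0.48792109 -0.57119348 -0.6600538 ]] [ 0.41960272 -0.20066578  1.41125677]
top 459.5881280381916 271.6647484824764 213.5877094644017 [[ 0.08173152 -0.99665263  0.00187048]
 [-0.97288689 -0.08018972 -0.21693481]
 [ 0.21635864  0.01591064 -0.9761843 ]] [-0.05005259  0.53141136  0.96471053]
{'t': 0.1, 'joint_pos': array([ 1.13010081,  0.46936625, -0.0485984 ,  1.53355794,  0.0241095 ,
        1.14098911, -0.08228041]), 'joint_velocities': array([-5.48475873e-04, -2.68244572e-03,  2.54026957e-04, -4.80580378e-03,
       -1.55443027e-03,  3.06479601e-05,  8.07142498e-05]), 'effort': array([ 4.88000787e-04, -5.11510742e+01, -4.71859379e-02, -2.38389158e+01,
        1.07178951e-02,  4.38831354e-03,  9.07865314e-06]), 'tcp_pos': array([ 0.26998795, -0.61811347,  0.24136966]), 'tcp_rot': array([ 3.14152633e+00,  1.73344777e-03, -1.15894558e+00]), 'wrist_force': array([0.0057172 , 0.24783725, 0.15629664]), 'torque': array([ 0.0288866 ,  0.01198365, -0.02413639]), 'opening': 1.000129450387883} 0.011
```

View pics/scene0.png

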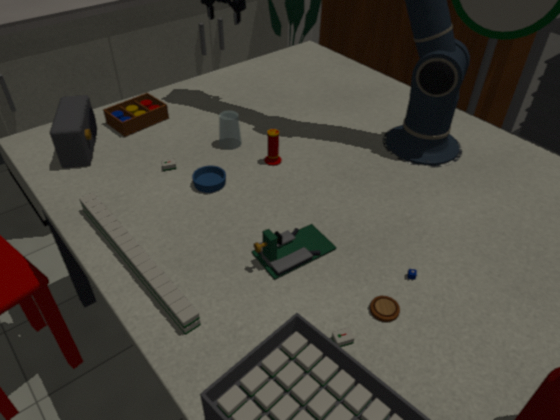

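View pics/top0.png

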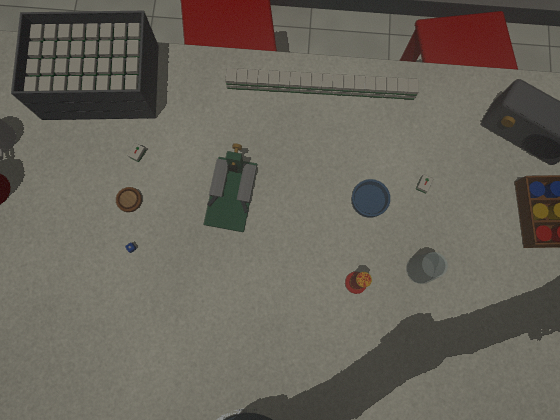

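The top view shows the canister at about (356,282), the keeper at about (232,190) with its stop at about (237,155) at the far end, and the bystanders well spread out. Next I'll measure their positions.

```bash
cat > h.py <<'E'
import numpy as np,cv2
def world(f):
    z=f["range_z"]; v,u=np.mgrid[:z.shape[0],:z.shape[1]]
    c=np.stack([(u-f["cx"])/f["fx"]*z,(v-f["cy"])/f["fy"]*z,z],-1)
    return (c-f["t"])@f["R"]   # R^T(c-t)
def proj(f,X):
    c=np.atleast_2d(X)@f["R"].T+f["t"]
    return np.stack([f["fx"]*c[:,0]/c[:,2]+f["cx"],f["fy"]*c[:,1]/c[:,2]+f["cy"]],-1)
def hsv(f): return cv2.cvtColor(f["image"],cv2.COLOR_RGB2HSV)
def circ(P):
    A=np.c_[2*P,np.ones(len(P))]; s=np.linalg.lstsq(A,(P**2).sum(1),rcond=None)[0]
    return s[:2],np.sqrt(s[2]+s[0]**2+s[1]**2)
E
python3 - <<'E'
import pickle,numpy as np,cv2
from h import *
for n in ("scene","top"):
    f=pickle.load(open(f"pics/{n}0.pkl","rb")); W=world(f); H=hsv(f); ok=f["range_z"]>0
    tb=ok&(H[...,1]<60)&(abs(W[...,2])<.02); print(n,"table z",np.median(W[...,2][tb]))
    red=((H[...,0]<6)|(H[...,0]>174))&(H[...,1]>150)&ok
    box={"scene":(slice(120,172),slice(255,295)),"top":(slice(260,300),slice(335,380))}[n]
    m=np.zeros_like(ok);m[box]=True
    P=W[m&((H[...,1]>150)&((H[...,0]<35)|(H[...,0]>170)))&ok]
    for lo,hi in((.0,.012),(.015,.09),(.09,.1)):
        q=P[(P[:,2]>lo)&(P[:,2]<hi)]
        if len(q)>5: print(lo,len(q),q.mean(0),q.min(0),q.max(0),circ(q[:,:2]))
    g=(H[...,0]>60)&(H[...,0]<95)&(H[...,1]>90)&ok
    box={"scene":(slice(215,285),slice(240,345)),"top":(slice(140,240),slice(195,270))}[n]
    m=np.zeros_like(ok);m[box]=True
    Q=W[m&ok&(W[...,2]>.004)]; print("keeper",len(Q),Q.min(0),Q.max(0))
    d=W[g&m]; print("green z hist",np.histogram(d[:,2],bins=[-.01,0,.004,.012,.017,.025,.05,.08,.1]))
    d=W[m&ok&(W[...,2]>.005)&(W[...,2]<.03)]
    r=cv2.minAreaRect((d[:,:2]*1000).astype(np.float32)); print("rect",r)
    d=W[m&ok&(W[...,2]>.083)]; print("top of stop",len(d),d.mean(0) if len(d) else 0)
E
python3 - <<'E'
import cv2
im=cv2.imread("pics/top0.png")[135:245,190:270]
cv2.imwrite("pics/k0.png",cv2.resize(im,None,fx=5,fy=5,interpolation=cv2.INTER_CUBIC))
E
```

```text
scene table z -0.0016925747919467136
0.0 89 [ 0.40862997 -0.19626201  0.00517433] [ 0.3791458  -0.22548685  0.00049708] [ 0.42597401 -0.17850199  0.01197876] (array([ 0.40305881, -0.20344504]), np.float64(0.018269915830988817))
0.015 212 [ 0.40956486 -0.19452316  0.05266826] [ 0.39461849 -0.21026244  0.01500603] [ 0.42081567 -0.18615051  0.08965321] (array([ 0.40601205, -0.20014641]), np.float64(0.010407862976907309))
0.09 73 [ 0.40366502 -0.20421227  0.09274263] [ 0.38636941 -0.22223601  0.09016395] [ 0.42074934 -0.18913853  0.09570807] (array([ 0.40366276, -0.20441967]), np.float64(0.012454446335686724))
keeper 2568 [0.49842607 0.04321199 0.00403695] [0.68797837 0.15459498 0.08989084]
green z hist (array([   0,   57, 1048,    2,    2,  105,  116,  110]), array([-0.01 ,  0.   ,  0.004,  0.012,  0.017,  0.025,  0.05 ,  0.08 ,
        0.1  ]))
rect ((587.3252563476562, 98.49433135986328), (100.60802459716797, 169.92459106445312), 83.77281188964844)
top of stop 111 [0.65356272 0.09344823 0.08665179]
top table z 0.00017057020090515884
0.0 98 [ 0.39447601 -0.20146433  0.00639061] [ 0.37944917 -0.23026399  0.00181022] [ 0.42452406 -0.18591304  0.01168472] (array([ 0.40231816, -0.20885282]), np.float64(0.020825289527662324))
0.09 167 [ 0.40218523 -0.20852689  0.09515582] [ 0.38782838 -0.22300253  0.09022324] [ 0.41691013 -0.19320204  0.09915833] (array([ 0.40226963, -0.20852025]), np.float64(0.010830750833819045))
keeper 3135 [0.4711811  0.00401331 0.00400078] [0.7203104  0.18947431 0.09370371]
green z hist (array([0, 0, 0, 0, 0, 0, 0, 0]), array([-0.01 ,  0.   ,  0.004,  0.012,  0.017,  0.025,  0.05 ,  0.08 ,
        0.1  ]))
rect ((595.4264526367188, 92.56788635253906), (234.64442443847656, 173.69261169433594), 6.097845554351807)
top of stop 125 [0.65092899 0.08900571 0.08902162]
```

View pics/k0.png

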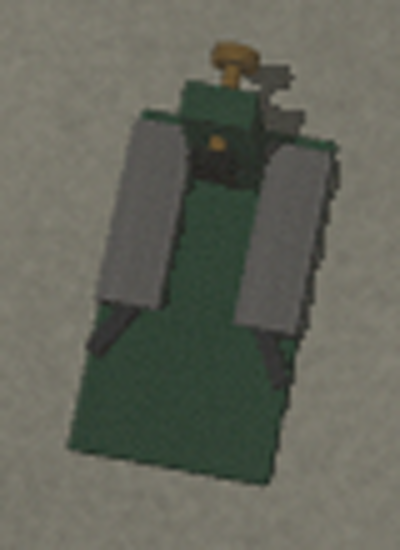

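The close-up shows the keeper's front at the bottom and the stop and pad at the top. First estimates are canister ≈ (0.402, -0.208) and keeper ≈ (0.588, 0.098) with yaw ≈ -0.1. I'll refine both with the wrist camera.

Run:
```python
from plant import robot
import cv2,pickle,numpy as np
yaw=-0.108-np.pi/2
for i,p in enumerate([[0.42,-0.20,0.30],[0.56,0.10,0.33]]):
    robot.goto(p,[np.pi,0,yaw])
    f=robot.grab_frame("wrist"); pickle.dump(f,open(f"pics/w{i}.pkl","wb"))
    cv2.imwrite(f"pics/w{i}.png",f["image"][:,:,::-1])
    s=robot.sense(); print(s["t"],s["tcp_pos"],s["joint_pos"].round(2), -f["R"].T@f["t"])
```

```text
1.7917 [ 0.41988834 -0.2010416   0.2998704 ] [ 0.56  0.08 -0.22  1.92  0.02  1.14 -1.35] [ 0.48489059 -0.20794328  0.4314136 ]
3.1 [0.56009424 0.09777739 0.32972498] [ 0.15  0.27 -0.49  1.65  0.13  1.26 -2.05] [0.62517871 0.09102481 0.46108784]
```

View pics/w0.png

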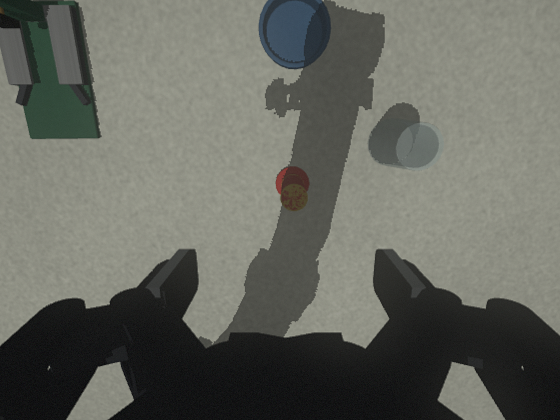

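View pics/w1.png

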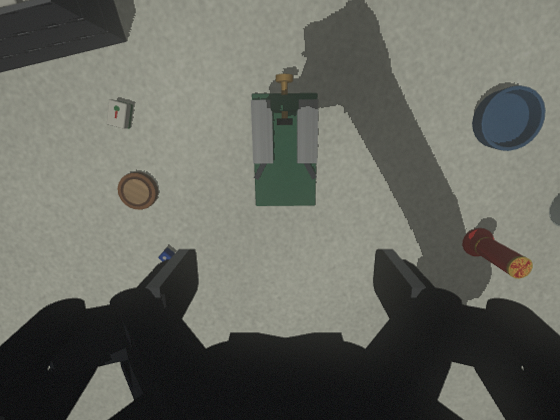

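The w1 view shows the keeper nearly aligned with the tool, with the deck at columns 254–317, front edge at row 206, and the slot centred at about column 286. In w0 the canister's top is at (294,197) and its foot at (292,182).

```bash
python3 - <<'E'
import pickle,numpy as np,cv2
from h import *
f=pickle.load(open("pics/w0.pkl","rb"));W=world(f);H=hsv(f);ok=f["range_z"]>0
m=np.zeros_like(ok);m[160:215,270:315]=True
P=W[m&ok];t=P[(P[:,2]>.085)&(P[:,2]<.105)]
print("can top",len(t),t.mean(0),cv2.minEnclosingCircle((t[:,:2]*1000).astype(np.float32)))
fl=P[(P[:,2]>.003)&(P[:,2]<.012)];print("flange",len(fl),fl.min(0),fl.max(0))
h=fl[:,:2]; hull=cv2.convexHull((h*1000).astype(np.float32))
print(cv2.minEnclosingCircle(hull))
for n in ("w1","top0","scene0"):
    f=pickle.load(open(f"pics/{n}.pkl","rb"));W=world(f);ok=f["range_z"]>0;H=hsv(f)
    K=np.array([.588,.098]);
    near=ok&(np.hypot(W[...,0]-K[0],W[...,1]-K[1])<.14)
    tz=np.median(W[...,2][near&(H[...,1]<70)&(abs(W[...,2])<.005)])
    print(n,"tablez",tz)
    # deck surface points, deck rect
    d=W[near&(W[...,2]-tz>.004)&(W[...,2]-tz<.026)]
    d=d[:,:2].astype(np.float32)*1000
    # keep biggest: remove outliers
    r=cv2.minAreaRect(d);print(" rect",r)
    pl=W[near&(W[...,2]-tz>.017)&(W[...,2]-tz<.026)]
    for y in (-.106,):
        c,s=np.cos(y),np.sin(y)
    ang=r[2] if r[2]<45 else r[2]-90
    # plates left/right in rect frame
    y=np.deg2rad(ang);R=np.array([[np.cos(y),np.sin(y)],[-np.sin(y),np.cos(y)]])
    q=(pl[:,:2]-np.array(r[0])/1000)@R.T*1000
    for sgn in(1,-1):
        a=q[q[:,1]*sgn>5]; print("  plate",sgn,len(a),np.percentile(a,[1,50,99],axis=0).round(1).tolist(), cv2.minAreaRect(a.astype(np.float32)))
    st=W[near&(W[...,2]-tz>.08)];q=(st[:,:2]-np.array(r[0])/1000)@R.T*1000
    print("  stop top",len(st),np.percentile(q,[2,50,98],axis=0).round(1).tolist(),np.median(st[:,2]))
    pd=near&(W[...,2]-tz>.05)&(W[...,2]-tz<.078); pd=W[pd];q=(pd[:,:2]-np.array(r[0])/1000)@R.T*1000
    print("  pad z",len(pd),np.percentile(q,[2,50,98],axis=0).round(1).tolist())
E
python3 - <<'E'
import cv2
im=cv2.imread("pics/w1.png")[60:220,235:335]
cv2.imwrite("pics/w1c.png",cv2.resize(im,None,fx=3.6,fy=3.6,interpolation=cv2.INTER_CUBIC))
E
```

```text
can top 605 [ 0.40346522 -0.2089695   0.0946015 ] ((402.7513732910156, -209.03958129882812), 16.380510330200195)
flange 353 [ 0.38792232 -0.23357919  0.00357904] [ 0.42783247 -0.18476388  0.01149755]
((403.0008239746094, -209.1287841796875), 24.874176025390625)
w1 tablez -0.00022200907038489546
 rect ((586.4881591796875, 95.64966583251953), (96.28608703613281, 169.62559509277344), 83.93779754638672)
  plate 1 1343 [[-32.2, 18.3], [29.9, 33.6], [73.8, 47.8]] ((17.0692138671875, 33.09196090698242), (114.03840637207031, 30.102155685424805), 5.539602170756552e-06)
  plate -1 1370 [[-31.1, -47.7], [29.6, -33.1], [74.8, -17.9]] ((18.087055206298828, -28.706315994262695), (114.03445434570312, 38.610382080078125), 0.2704271674156189)
  stop top 56554 [[-35.5, -68.0], [-15.5, 0.9], [-6.6, 67.9]] 0.39949757715576606
  pad z 353 [[40.7, -9.6], [85.3, 0.3], [99.2, 10.2]]
top0 tablez 0.0001514516779068157
 rect ((583.6826171875, 92.64801788330078), (264.06024169921875, 270.0462646484375), 63.27764892578125)
  plate 1 512 [[-43.1, 6.2], [15.7, 43.0], [74.9, 70.9]] ((13.15618896484375, 21.044895172
[... 264 characters left out ...]
61.3, 26.6], [74.1, 43.1]] 0.0889788457031313
  pad z 171 [[36.3, 9.9], [58.1, 26.9], [95.0, 46.2]]
scene0 tablez -0.0016494927522740623
 rect ((590.84033203125, 125.09336853027344), (230.34706115722656, 197.7919158935547), 16.893014907836914)
  plate 1 129 [[-28.4, 5.3], [5.7, 11.7], [41.4, 29.7]] ((6.048301696777344, 10.767971992492676), (22.10488510131836, 77.9898452758789), 74.51087951660156)
  plate -1 425 [[-57.5, -84.8], [32.5, -27.3], [73.2, -5.1]] ((5.753025054931641, -32.41566467285156), (98.0701675415039, 114.62792205810547), 67.99517822265625)
  stop top 138 [[37.4, -64.7], [52.1, -47.4], [62.1, -32.4]] 0.08632895699616625
  pad z 270 [[27.7, -67.7], [58.6, -43.8], [83.0, -30.9]]
```

View pics/w1c.png

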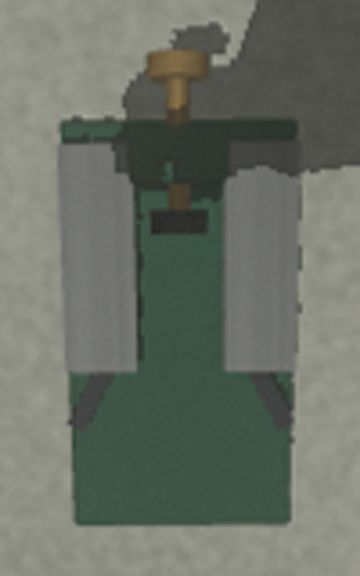

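Wrist-camera results: canister (0.403, -0.209), keeper (0.5865, 0.0957) with yaw -0.1058, and the pad face at about keeper x = 40 mm. Next I grasp it.

```bash
cat >> h.py <<'E'
YAW=-0.1058; K=np.array([.5865,.0957])
Rk=np.array([[np.cos(YAW),-np.sin(YAW)],[np.sin(YAW),np.cos(YAW)]])
ORI=[np.pi,0,YAW-np.pi/2]
def k2w(x,y,z): return [*(K+Rk@np.array([x,y])),z]
def w2k(p): return np.r_[Rk.T@(np.array(p)[:2]-K),p[2]]
def fk(F): return np.r_[Rk.T@np.array(F)[:2],F[2]]
E
python3 - <<'E'
from plant import robot
from h import *
import pickle
robot.goto([.403,-.209,.17],ORI)
robot.move_straight([.403,-.209,.063],vel=.1,contact_N=8)
s0=robot.sense();print(s0["t"],s0["tcp_pos"],s0["wrist_force"])
robot.grip(0.0,strength=40)
s=robot.sense();print(s["t"],s["opening"],s["tcp_pos"],s["wrist_force"])
robot.move_straight([.403,-.209,.12],vel=.1)
s=robot.sense();print(s["t"],s["opening"],s["wrist_force"])
f=robot.grab_frame("wrist");pickle.dump(f,open("pics/w2.pkl","wb"));cv2.imwrite("pics/w2.png",f["image"][:,:,::-1])
E
```

```text
5.7417 [ 0.40345458 -0.2091518   0.06346634] [0.01268639 0.52973036 0.20641399]
6.2833 0.3609225224262616 [ 0.40311175 -0.20901995  0.06332446] [-1.65200108 -0.5173828   4.61169077]
7.0 0.3639583815819033 [-0.35193191 -0.11328622 -2.37179341]
```

View pics/w2.png

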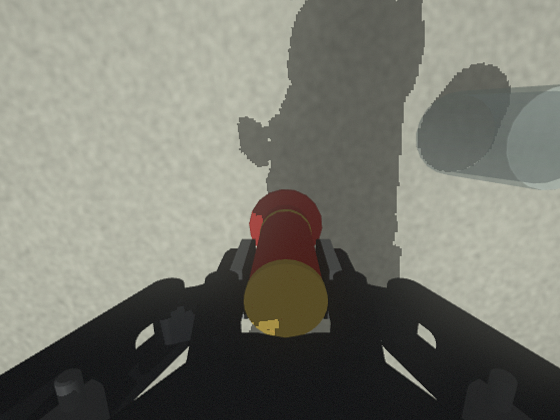

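It is gripped and lifted. The barrel's top is centred at column 286 and the foot flange at column 286, so it hangs straight. I'll check the camera-to-tool bias and then stand it on the deck.

Run:
```python
from plant import robot
from h import *
import pickle
f=pickle.load(open("pics/w2.pkl","rb"));W=world(f);H=hsv(f);ok=f["range_z"]>0
s=robot.sense();tk=w2k(s["tcp_pos"])
m=ok&(abs(W[...,0]-.403)<.05)&(abs(W[...,1]+.209)<.05)
t=W[m&(W[...,2]>.145)&(W[...,2]<.165)];k=np.array([w2k(p) for p in t])
print("top",cv2.minEnclosingCircle((k[:,:2]*1000).astype(np.float32)),np.median(k[:,2]),"tcp",tk*1000)
sel=m&((H[...,0]<8)|(H[...,0]>172))&(H[...,1]>150)&(W[...,2]<.075)&(W[...,2]>.045)
k=np.array([w2k(p) for p in W[sel]]);print("flange",cv2.minEnclosingCircle((k[:,:2]*1000).astype(np.float32)),k.min(0),k.max(0))
robot.goto(k2w(-.066,0,.12),ORI)
h=robot.move_straight(k2w(-.066,0,.085),vel=.06)
h=robot.move_straight(k2w(-.066,0,.066),vel=.02,contact_N=3)
s=robot.sense();print(h,s["t"],w2k(s["tcp_pos"])*1000,fk(s["wrist_force"]),s["opening"],s["tcp_rot"])
f=robot.grab_frame("wrist");pickle.dump(f,open("pics/w3.pkl","wb"));cv2.imwrite("pics/w3.png",f["image"][:,:,::-1])
f=robot.grab_frame("top");pickle.dump(f,open("pics/t3.pkl","wb"));cv2.imwrite("pics/t3.png",cv2.resize(f["image"][120:270,160:310,::-1],None,fx=4,fy=4,interpolation=cv2.INTER_CUBIC))
```

```text
top ((-149.46084594726562, -322.3514404296875), 51.54745864868164) 0.1518224794253165 tcp [-151.00654339 -322.23944916  119.27660477]
flange ((-151.33746337890625, -321.9186706542969), 24.25324058532715) [-0.164778   -0.34577813  0.06069713] [-0.13671308 -0.29793604  0.0641671 ]
True 9.725 [-6.61330573e+01 -1.93613795e-02  7.13490608e+01] [ 0.36457906 -0.65671625  3.80496232] 0.3649591759278651 [ 3.14103534e+00 -4.10011052e-04 -1.67660170e+00]
```

View pics/w3.png

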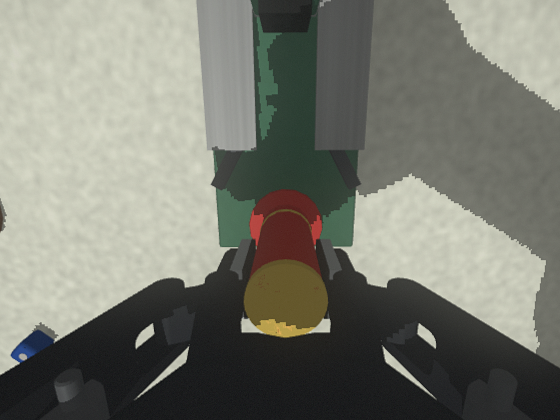

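View pics/t3.png

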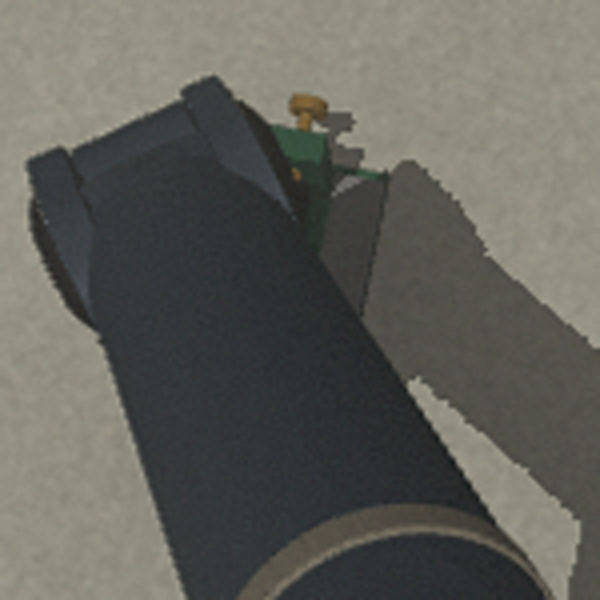

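Touched the deck at TCP z = 71.3 mm, as predicted. In the wrist view the slot edges at the mouth are at columns 256 and 316, mid 286, and the canister is also at 286. So it's well aligned, and I slide in.

Run:
```python
from plant import robot
from h import *
import pickle
z=.0718
def rep(h):
    s=robot.sense();print(h,round(s["t"],2),(w2k(s["tcp_pos"])*1000).round(2),fk(s["wrist_force"]).round(2),s["torque"].round(2))
robot.move_straight(k2w(-.066,0,z),vel=.01);rep(0)
h=robot.move_straight(k2w(-.035,0,z),vel=.03,contact_N=5);rep(h)
if not h:
    h=robot.move_straight(k2w(-.012,0,z),vel=.015,contact_N=5);rep(h)
if not h:
    robot.sleep(.2); h=robot.move_straight(k2w(.002,0,z),vel=.01,contact_N=5);rep(h)
f=robot.grab_frame("wrist");pickle.dump(f,open("pics/w4.pkl","wb"));cv2.imwrite("pics/w4.png",f["image"][:,:,::-1])
```

```text
0 10.14 [-66.24  -0.08  71.46] [-0.49 -0.24 -1.42] [ 0.   -0.06  0.  ]
False 11.32 [-3.527e+01  2.000e-02  7.176e+01] [-0.01  0.09 -1.88] [ 0.05 -0.01  0.01]
False 13.01 [-1.208e+01 -1.000e-02  7.181e+01] [-0.18  0.16 -1.67] [ 0.06 -0.03  0.01]
False 14.76 [1.940e+00 2.000e-02 7.181e+01] [-0.15 -0.72 -1.53] [ 0.02 -0.05  0.02]
```

View pics/w4.png

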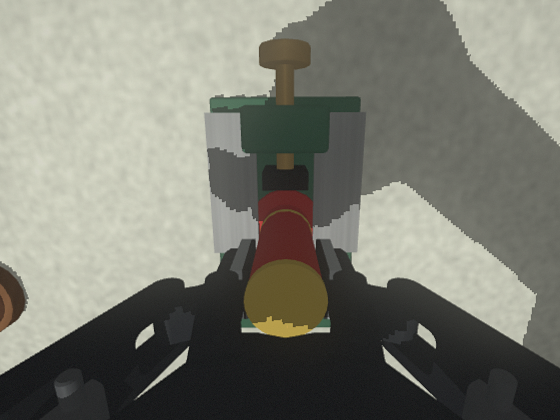

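The canister is in the slot with its flange under the plate. The black pad is at about (286,178) straight ahead, and there has been no resistance. Now I feel for the pad.

Run:
```python
from plant import robot
from h import *
z=.0718
def rep(h):
    s=robot.sense();F=fk(s["wrist_force"]);p=w2k(s["tcp_pos"]);print(h,round(s["t"],2),(p*1000).round(2),F.round(2));return p,F
h=False
for x in (.012,.022,.032):
    if not h:
        h=robot.move_straight(k2w(x,0,z),vel=.0035,contact_N=5);p,F=rep(h)
robot.sleep(.1);p,F=rep(h)
robot.sleep(.2);p,F=rep(h)
```

```text
False 17.82 [1.201e+01 3.000e-02 7.182e+01] [-0.12 -0.59 -2.74]
False 20.82 [2.198e+01 1.000e-02 7.177e+01] [-0.84  0.39 -2.43]
True 22.2 [ 2.449e+01 -5.000e-02  7.143e+01] [-0.51  0.    4.59]
True 22.3 [ 2.444e+01 -3.000e-02  7.143e+01] [0.3  0.53 5.58]
True 22.5 [ 2.442e+01 -2.000e-02  7.140e+01] [-0.25 -0.    6.41]
```

The contact triggered at x = 24.4 mm, where I expected the pad, but the residual force is vertical. I'll look before pressing.

Run:
```python
from plant import robot
from h import *
import pickle
f=robot.grab_frame("wrist");pickle.dump(f,open("pics/w5.pkl","wb"));cv2.imwrite("pics/w5.png",f["image"][:,:,::-1])
s=robot.sense();print(w2k(s["tcp_pos"])*1000,s["tcp_rot"],fk(s["wrist_force"]),s["torque"],s["opening"])
f=robot.grab_frame("scene");cv2.imwrite("pics/s5.png",cv2.resize(f["image"][180:300,220:380,::-1],None,fx=5,fy=5,interpolation=cv2.INTER_CUBIC))
```

```text
[ 2.44420533e+01 -3.85387628e-02  7.14341584e+01] [ 3.13575530e+00 -1.73477734e-03 -1.67658623e+00] [-0.77717937  0.5729733   5.47828919] [ 0.03098399 -0.07257137  0.05618683] 0.3665327807987155
```

View pics/w5.png

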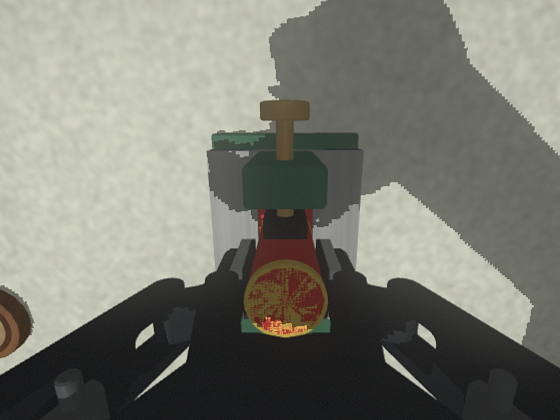

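View pics/s5.png

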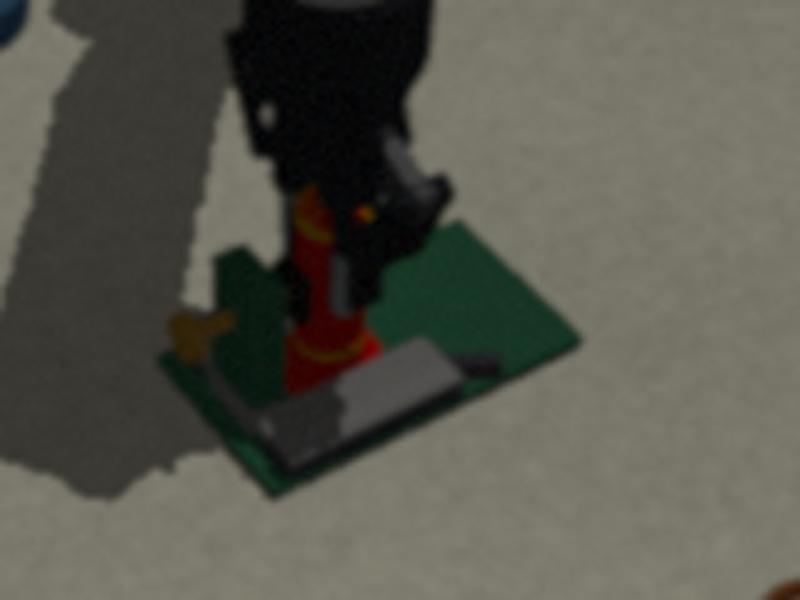

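The barrel is at the pad. The arm sagged about 0.35 mm when the contact stop triggered, pressing the canister down on the deck. I'll lift back to the sliding height, then advance in small steps while watching the axial force.

Run:
```python
from plant import robot
from h import *
z=.0718
def rep(h):
    F=0;n=4
    for _ in range(n):
        s=robot.sense();F=F+fk(s["wrist_force"])/n;robot.sleep(.02)
    p=w2k(s["tcp_pos"]);print(h,round(s["t"],2),(p*1000).round(2),F.round(2));return p,F
robot.move_straight(k2w(.0232,0,z),vel=.005);p,F0=rep("back")
x=.0232
while x<.0275:
    x+=.0002
    robot.move_straight(k2w(x,0,z),vel=.003);p,F=rep(round(x*1000,2))
    if F[0]-F0[0]<-6.5: break
```

```text
back 23.12 [23.18 -0.14 71.53] [ 1.06  0.02 -0.29]
23.4 23.43 [23.16 -0.13 71.56] [ 0.68 -0.04 -0.91]
23.6 23.75 [23.27 -0.11 71.6 ] [ 0.36 -0.29 -1.38]
23.8 24.07 [23.44 -0.08 71.69] [-1.39 -0.47 -0.95]
24.0 24.38 [2.402e+01 3.000e-02 7.171e+01] [-0.05  0.07 -2.31]
24.2 24.7 [24.25  0.   71.82] [-0.35 -0.08 -2.19]
24.4 25.02 [2.441e+01 1.000e-02 7.181e+01] [-0.34 -0.18 -2.08]
24.6 25.33 [24.6  -0.   71.78] [-0.14  0.03 -1.85]
24.8 25.65 [2.472e+01 3.000e-02 7.179e+01] [ 0.07 -0.2  -1.85]
25.0 25.97 [ 2.476e+01 -2.000e-02  7.176e+01] [-1.49  0.16 -1.33]
25.2 26.28 [ 2.481e+01 -2.000e-02  7.175e+01] [-2.67 -0.06 -0.45]
25.4 26.6 [24.83  0.   71.71] [-4.26 -0.65  0.2 ]
25.6 26.92 [ 2.484e+01 -1.000e-02  7.172e+01] [-5.25 -0.35  1.59]
25.8 27.23 [2.486e+01 2.000e-02 7.173e+01] [-5.75 -0.34  1.87]
```

The pad is felt at x ≈ 24.75 mm and the force builds at about 6 N/mm. I'll continue to about 10 N and hold.

Run:
```python
from plant import robot
from h import *
z=.0718
def rep(h,n=4):
    F=0
    for _ in range(n):
        s=robot.sense();F=F+fk(s["wrist_force"])/n;robot.sleep(.02)
    p=w2k(s["tcp_pos"]);print(h,round(s["t"],2),(p*1000).round(2),F.round(2),s["tcp_rot"].round(4));return p,F
x=.0258
while x<.0276:
    x+=.0002
    robot.move_straight(k2w(x,0,z),vel=.003);p,F=rep(round(x*1000,2))
    if F[0]<-10.3: break
for i in range(5): robot.sleep(.15);rep("hold")
```

```text
26.0 27.55 [24.86  0.   71.72] [-6.27 -0.41  1.91] [ 3.1305 -0.0033 -1.6764]
26.2 27.87 [2.489e+01 1.000e-02 7.173e+01] [-6.71 -0.67  2.8 ] [ 3.1301 -0.0034 -1.6763]
26.4 28.18 [24.85  0.   71.68] [-6.7  -0.82  2.9 ] [ 3.1296 -0.0035 -1.6763]
26.6 28.5 [24.87  0.   71.72] [-7.52 -0.85  3.37] [ 3.1293 -0.0036 -1.6763]
26.8 28.82 [ 2.490e+01 -2.000e-02  7.173e+01] [-8.41 -0.7   4.15] [ 3.1289 -0.0038 -1.6762]
27.0 29.13 [2.490e+01 1.000e-02 7.169e+01] [-8.27 -0.98  4.26] [ 3.1285 -0.0039 -1.6762]
27.2 29.45 [2.487e+01 4.000e-02 7.170e+01] [-8.41 -0.51  4.78] [ 3.1281 -0.004  -1.6761]
27.4 29.77 [ 2.491e+01 -3.000e-02  7.171e+01] [-9.75 -1.    5.33] [ 3.1277 -0.0041 -1.6761]
27.6 30.08 [ 2.493e+01 -2.000e-02  7.172e+01] [-10.61  -0.71   5.82] [ 3.1274 -0.0042 -1.6761]
hold 30.3 [2.492e+01 3.000e-02 7.170e+01] [-9.82 -1.28  5.17] [ 3.1273 -0.0042 -1.676 ]
hold 30.52 [2.493e+01 1.000e-02 7.171e+01] [-9.54 -1.09  5.58] [ 3.1274 -0.0042 -1.6761]
hold 30.73 [2.493e+01 1.000e-02 7.169e+01] [-9.6  -1.07  5.59] [ 3.1273 -0.0042 -1.6761]
hold 30.95 [ 2.491e+01 -1.000e-02  7.172e+01] [-10.09  -1.2    5.38] [ 3.1273 -0.0042 -1.6761]
hold 31.17 [2.488e+01 2.000e-02 7.166e+01] [-9.9  -0.75  5.14] [ 3.1273 -0.0042 -1.6761]
```

Run:
```python
from plant import robot
from h import *
import pickle
z=.0718
def rep(h,n=4):
    F=0
    for _ in range(n):
        s=robot.sense();F=F+fk(s["wrist_force"])/n;robot.sleep(.02)
    p=w2k(s["tcp_pos"]);print(h,round(s["t"],2),(p*1000).round(2),F.round(2),round(s["opening"],3));return p,F
for x in (.0278,.028):
    robot.move_straight(k2w(x,0,z),vel=.003);rep(x)
for i in range(4): robot.sleep(.15);rep("hold")
# relax to a light touch, then let go
x=.028
while x>.0252:
    x-=.0004;robot.move_straight(k2w(x,0,z),vel=.006);p,F=rep(round(x*1000,2),2)
    if F[0]>-2.5: break
robot.grip(0.75);rep("open")
f=robot.grab_frame("wrist");pickle.dump(f,open("pics/w6.pkl","wb"));cv2.imwrite("pics/w6.png",f["image"][:,:,::-1])
```

```text
0.0278 31.48 [ 2.492e+01 -2.000e-02  7.170e+01] [-10.57  -1.39   5.72] 0.366
0.028 31.8 [2.496e+01 1.000e-02 7.173e+01] [-10.89  -1.64   6.4 ] 0.368
hold 32.02 [2.495e+01 2.000e-02 7.173e+01] [-10.96  -0.8    6.37] 0.362
hold 32.23 [2.492e+01 3.000e-02 7.172e+01] [-10.95  -1.48   6.44] 0.367
hold 32.45 [ 2.495e+01 -2.000e-02  7.171e+01] [-10.97  -1.36   6.35] 0.365
hold 32.67 [2.494e+01 2.000e-02 7.172e+01] [-10.99  -1.28   5.98] 0.362
27.6 32.95 [2.493e+01 1.000e-02 7.173e+01] [-10.28  -0.5    5.68] 0.363
27.2 33.23 [2.491e+01 3.000e-02 7.171e+01] [-7.99 -1.34  4.6 ] 0.367
26.8 33.52 [24.89 -0.   71.72] [-7.99 -1.3   4.27] 0.367
26.4 33.8 [2.487e+01 2.000e-02 7.171e+01] [-7.55 -0.32  3.16] 0.363
26.0 34.08 [2.487e+01 2.000e-02 7.172e+01] [-5.95 -0.32  2.3 ] 0.364
25.6 34.37 [2.484e+01 5.000e-02 7.171e+01] [-5.38 -0.46  1.63] 0.362
25.2 34.65 [2.484e+01 3.000e-02 7.176e+01] [-4.81 -0.47  0.91] 0.362
open 35.13 [2.577e+01 1.000e-02 7.201e+01] [0.18 0.06 0.03] 0.753
```

View pics/w6.png

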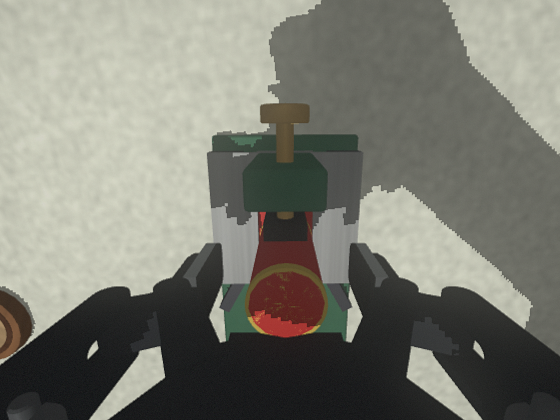

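It's released and still standing against the pad. The top is at (286,300) and the pad is touching the barrel at (286,232). I'll lift clear and check.

```bash
python3 - <<'E'
from plant import robot
from h import *
import pickle
robot.move_straight(k2w(.0248,0,.19),vel=.08)
robot.goto(k2w(-.03,0,.30),ORI)
robot.sleep(.3)
for n in("wrist","top","scene"):
    f=robot.grab_frame(n);pickle.dump(f,open(f"pics/{n}7.pkl","wb"));cv2.imwrite(f"pics/{n}7.png",f["image"][:,:,::-1])
    W=world(f);ok=f["range_z"]>0;H=hsv(f)
    k=W.copy();k[...,:2]=(W[...,:2]-K)@Rk
    red=ok&((H[...,0]<35)|(H[...,0]>172))&(H[...,1]>110)&(abs(k[...,1])<.045)&(k[...,0]>-.03)&(k[...,0]<.06)
    for lo,hi in((.094,.112),(.012,.045)):
        q=k[red&(k[...,2]>lo)&(k[...,2]<hi)]*1000
        if len(q)>8: print(n,lo,len(q),cv2.minEnclosingCircle(q[:,:2].astype(np.float32)),np.median(q,axis=0).round(1))
    pad=ok&(H[...,2]<45)&(k[...,2]>.05)&(k[...,2]<.085)&(abs(k[...,1])<.012)&(k[...,0]>.02)&(k[...,0]<.06)
    q=k[pad]*1000
    if len(q):print(" pad",len(q),q.min(0),q.max(0))
print(robot.sense()["t"])
E
python3 -c "
import cv2
a=cv2.imread('pics/wrist7.png');b=cv2.imread('pics/scene7.png')[180:300,220:380]
cv2.imwrite('pics/s7c.png',cv2.resize(b,None,fx=5,fy=5,interpolation=cv2.INTER_CUBIC))"
```

```text
wrist 0.094 368 ((23.547822952270508, -0.16309481859207153), 16.23959732055664) [ 18.5  -3.2 102.8]
wrist 0.012 74 ((22.9079532623291, 0.5266441106796265), 24.244924545288086) [38.  11.2 13.8]
 pad 14 [40.94480882 -7.96071676 75.5805203 ] [46.46845355  9.32474201 78.85585293]
scene 0.094 152 ((23.603422164916992, 4.258306980133057), 17.33936882019043) [ 24.3   5.8 101. ]
scene 0.012 176 ((19.0994815826416, -10.28023910522461), 49.68852615356445) [32.  13.6 25.1]
 pad 59 [34.87498195 -4.14357068 53.41341157] [48.93478506 11.85053837 81.61019381]
37.8333
```

View pics/wrist7.png

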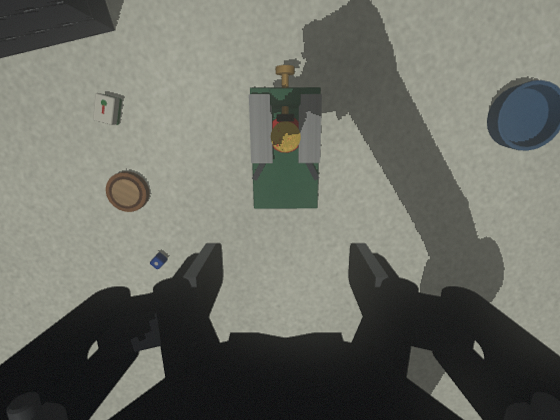

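View pics/s7c.png

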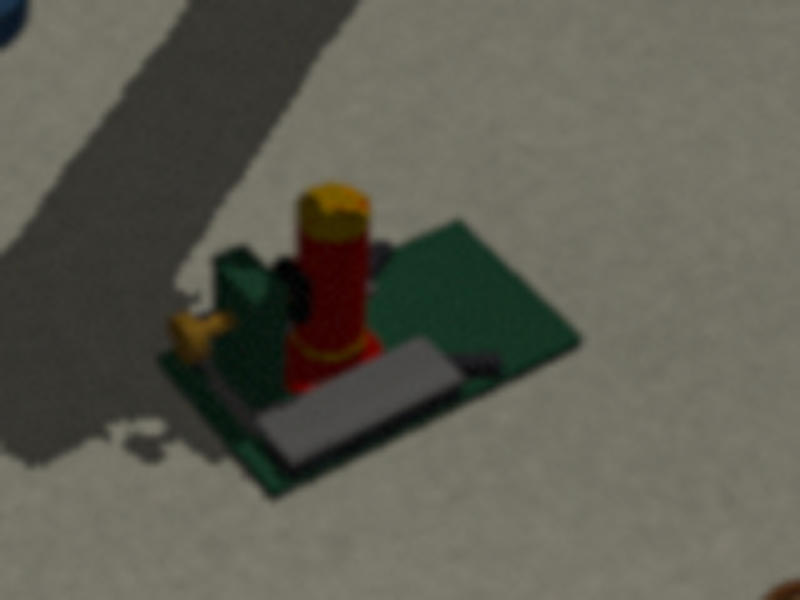

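View pics/top7.png

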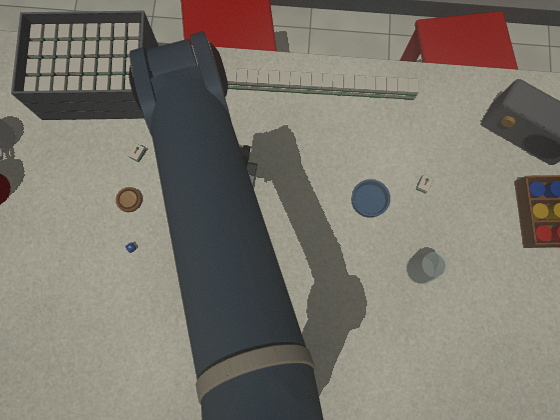

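In the pictures the canister stands upright at the pad and the bystanders have not moved. The position reads about 1 mm short of contact, so I'll compare the views from before and after release.

Run:
```python
import pickle
from h import *
for n in("w5","w6","wrist7"):
    f=pickle.load(open(f"pics/{n}.pkl","rb"));W=world(f);ok=f["range_z"]>0;H=hsv(f)
    k=W.copy();k[...,:2]=(W[...,:2]-K)@Rk;k*=1000
    t=ok&(abs(k[...,1])<16.8)&(k[...,0]>0)&(k[...,0]<45)&(k[...,2]>99)&(k[...,2]<108)
    q=k[t];print(n,"top",len(q),"x",np.percentile(q[:,0],[0.5,99.5]),"y",np.percentile(q[:,1],[.5,99.5]),"z",np.median(q[:,2]))
    A=np.c_[q[:,:2],np.ones(len(q))];print("  slope",np.linalg.lstsq(A,q[:,2],rcond=None)[0][:2])
    p=ok&(abs(k[...,1])<9)&(k[...,0]>30)&(k[...,0]<56)&(k[...,2]>73)&(k[...,2]<82)&(H[...,1]<140)
    q=k[p]; print("  padtop",len(q),np.percentile(q[:,0],[1,50,99]) if len(q) else 0)
    kn=ok&(k[...,0]>85)&(k[...,0]<115)&(abs(k[...,1])<12)&(k[...,2]>55)&(k[...,2]<85);q=k[kn];print("  knob",len(q),q.mean(0))
    st=ok&(k[...,0]>50)&(k[...,0]<82)&(abs(k[...,1])<20)&(k[...,2]>85)&(k[...,2]<93);q=k[st];print("  stoptop",len(q),np.percentile(q[:,0],[1,99]))
a=cv2.imread("pics/wrist7.png")[80:170,245:325];cv2.imwrite("pics/w7c.png",cv2.resize(a,None,fx=6,fy=6,interpolation=cv2.INTER_CUBIC))
```

```text
w5 top 5159 x [ 9.08431775 40.38601295] y [-15.73529102  15.82679698] z 102.86419466292642
  slope [-0.02168643 -0.0008851 ]
  padtop 845 [37.59443779 44.80778147 48.59299353]
  knob 1297 [94.418452    0.4753386  72.96369585]
  stoptop 3735 [57.67910764 75.09704504]
w6 top 4899 x [ 9.77326827 39.94634628] y [-15.63892871  15.51489733] z 102.82717433120584
  slope [-0.01825496  0.00235289]
  padtop 985 [36.74132542 43.99154581 48.55405091]
  knob 1278 [94.45123327  0.4490097  73.05851516]
  stoptop 3688 [57.31549112 75.10118848]
wrist7 top 724 x [ 7.74517307 39.52675606] y [-16.21377791  15.30392806] z 102.79069974333882
  slope [ 0.00199734 -0.00178109]
  padtop 105 [40.93363535 44.25653394 47.59377485]
  knob 219 [9.41143318e+01 4.44433576e-02 7.22143566e+01]
  stoptop 524 [57.7069795  74.27909087]
```

View pics/w7c.png

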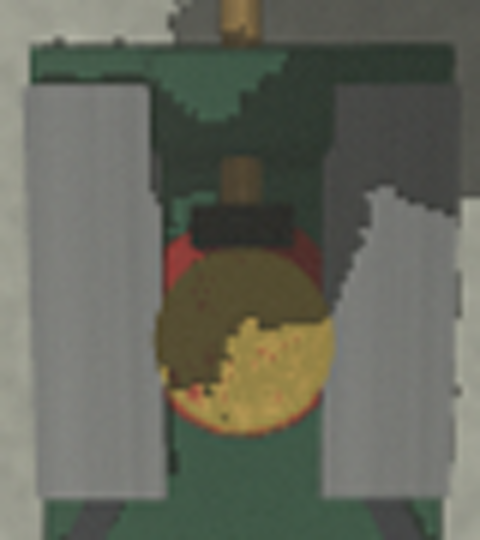

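The canister hasn't moved from contact. Its top's far edge is at 39.9 mm just after release and 39.5 mm now, and the knob, which is fixed, shifts by the same 0.3 mm. The top face is level to within 0.002 rad. Handing in.

Run:
```python
from plant import robot
robot.close_job(); print(robot.sense()["t"])
```

```text
the job is handed in; nothing more can be done
the job is handed in; nothing more can be done
```

The canister is in its keeper, released and standing upright against the pad. I handed the job in at about 38 s of the 58 s allowed; the system gives no verdict.

- **Slide-in:** I stood it on the deck's open front and slid it in along the slot. It met no resistance in the mouth.
- **Pressing:** I felt the pad with the canister at about keeper x = 25 mm. The wrist force built slowly to about 11 N, and I held it near 10–11 N for about 2 s. I then eased off to about 5 N and let go.
- **Last checks:**
  - The canister is within about 0.5 mm of the slot's middle line.
  - Its top face is level to about 0.002 rad, and its top height puts the underside on the deck.
  - The bystanders look unmoved by eye in the last pictures.

**What disagreed:**
- **First touch:** the contact stop triggered on vertical force at x = 24.4 mm, because the arm sagged about 0.35 mm onto the deck. I lifted back and pressed in small steps instead.
- **Pad force:** I read it at the wrist only. Friction on the deck could make the force on the pad differ by an estimated 3 N.
- **Final position:** the last wrist image first put the canister about 1 mm short of the pad. Comparing its far edge with the close-up taken just after release showed no real movement.
- **Scene camera:** it put the canister about 4 mm to the side. I trusted the wrist camera because it had agreed with the grasp.

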